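# Fit a cookie mould plate and lay its retaining bar

## Robot

A 7-joint arm with a two-finger parallel gripper is mounted at the origin on the work surface. World frame = base frame: x ahead of the robot, y to its left, z up, the work surface at z = 0. Lengths are in mm, angles in rad, forces in N, time in s.
With the tool pointing down it reaches from about 400 to 875 mm from the base axis. Payload 4.4 kg.
Tool frame: the origin (TCP) lies midway between the tips of the shut fingers; the grasp point (between the pads) lies 19 mm behind it; z points along the fingers, y is the line along which they close (so a half turn about z gives the same grasp; the last joint's range is limited). The gripper opens to 85 mm and grips with 20 to 120 N. Pads are 22 mm wide; open, the fingers measure 114 mm over their backs; the gripper's body (76 mm by 85 mm) begins 54 mm behind the grasp point. The pads swing forward as they close: fully open they stand 13 mm farther back than shut.
Start: joints at [1.091, 0.628, 0.038, 1.517, -0.027, 0.996, -0.02], TCP at [261.388, -595.142, 231.313] pointing down, gripper open.
Joint ranges: [-3.06, 3.06], [-0.37, 2.12], [-1.25, 1.32], [0.18, 2.47], [-1.1, 4.24], [0.23, 1.98], [-2.94, 2.94]. Speed limits (rad/s): [2.57, 2.57, 3.14, 3.14, 3.14, 3.14, 3.14].

## Interface

Orientations are given as [roll, pitch, yaw] about the fixed x, y, z axes, in that order (R = Rz(yaw) Ry(pitch) Rx(roll)).
In Python, from cell import read_state, get_image, finish_job gives the robot as it stands.
- The arm moves only by the tool send_rows, never from a script. Its argument "series" is a list of rows, each an object of numbers: "ax", "ay", "az": the turn, a rotation vector about the tool's x, y, z in rad; "dx", "dy", "dz": the shift along the tool's x, y, z in cm; "hand": the closure, from 0 (fully open) to 1 (shut). In form: [{"ax": .., "ay": .., "az": .., "dx": .., "dy": .., "dz": .., "hand": ..}, ...]. A call has 1 to 10 rows; each row is the pose to reach, as a shift and turn from the pose commanded when the call began, along the tool's axes at that moment; what a row does not reach only later rows make up. A row lasts 1/10 s, in which the tool goes at most 50 mm and 8.59 degrees, less where a joint would pass 70% of its speed; a pose out of reach is approached as far as the arm can. A call with a gripper value outside its range is refused whole. The fingers move at their own pace and stop on an object; the grip force is fixed at half the most. Time passes only in rows, so rows that repeat a pose let the fingers close. It gives the time, the measured TCP pose, the force, the opening and the grip force at its end, in the units of the state.
- read_state(): the state, without advancing time (a new reading comes with each control period).
- get_image(name): name is "scene" or "top"; returns a dict with "pixels" (480x640x3 uint8, red, green, blue), "mtx" (3x3 intrinsics, pixels), "R" (3x3) and "t" (3): a world point X has camera coordinates R X + t. Camera axes: x right, y down, z forward; pixel columns grow to the right and rows downward; lengths in mm; the calibration is good to about 2 mm. A picture is of the moment at which its call begins. There is no depth.
- finish_job(): hands the job in; it is judged then, once.
The state is a dict: "clock": time; "qpos": joint angles; "qd": joint speeds; "tau": joint torques, N m; "eef_pos": TCP position; "tool_rot": TCP orientation; "force": force on the tool from outside, world axes, zero at the start; "torque": the same for the moment, N m; "width": finger opening in mm; "gripper_force": force on a finger pad.
Only numpy, scipy, OpenCV 4.12 (cv2) and the standard library are available. Lean on these libraries where they do the work, as an engineer would, in place of code of your own. Each camera call takes 0.05 s, during which the arm holds its last target. There are 200 camera calls.

## Task

Set the loose rectangular mould plate, baking face up, fully home in the recess of the sloping stand, and let go of it. Then lay the long retaining bar, rib side up, across the plate so that it rests down in both forked saddles, sticking out evenly past both. Do not let either part drop, leave the other things where they are, and let go at the end.

Things in the scene. Friction and masses are not known exactly. Their poses are not given: they have to be found in the camera images.
- bed: Bed of the fixed sloping stand, 124 (x) by 214 mm (y). Origin: centre of the recess floor, 85 mm above the table. x up the slope, y level, z square out of the bed, 30 degrees off vertical, leaning to the robot. Recess 64 (x) by 104 (y), 12 mm deep; bed face at z = 12 mm. Plate home: its origin here, axes as here (or half a turn about z). Laid bar: origin at z = 26.5 mm, y along y.
- saddle_a (a point): Centre of the seat of the aluminium saddle at the bed's +y end (bed y = +80 mm, z = 26.5 mm). Seat 16 mm along y, 56 mm along x. Two horns on it, 32 mm apart at the seat and splayed to 39 mm at their tops (z 42 mm), keep the bar from sliding down the slope. Axes as the bed. The laid bar's underside rests here.
- saddle_b (a point): Centre of the seat of the aluminium saddle at the bed's -y end (bed y = -80 mm, z = 26.5 mm). Seat 16 mm along y, 56 mm along x. Two horns on it, 32 mm apart at the seat and splayed to 39 mm at their tops (z 42 mm), keep the bar from sliding down the slope. Axes as the bed. The laid bar's underside rests here.
- mould: Loose rectangular mould plate, plain aluminium, round baking face on top: 60 (its x) by 100 (its y) by 24 mm thick, edges rounded 3 mm, about 0.4 kg. Starts flat on the table, face up. Origin: centre of its underside, z out of the face. Grip across the 60 mm. Home, its top stands 12 mm above the bed face and 2.5 mm under the bar.
- bar: Long retaining bar, plain steel: flat 28 (its x) by 200 (its y) by 10 mm thick, with an upright gripping rib in the middle of its top, 14 (x) by 60 mm (y), from z = 10 to 35 mm; about 0.4 kg. Starts flat on the table, rib up. Origin: centre of its underside.
- short_bar: bystander: same section and rib as the retaining bar but only 110 mm long, too short to span the saddles; origin at the centre of its underside, long axis y
- round_mould: bystander: round aluminium mould plate, 90 mm diameter, 20 mm thick; origin at the centre of its underside
- wrench: bystander: steel wrench lying flat, about 180 mm long, in front of the stand; its own x runs along it
- tin: bystander: upright tin, 74 mm diameter, 80 mm tall; origin at the centre of its underside
- bowl: bystander: open steel bowl, 100 mm across, 50 mm tall; origin at the centre of its underside
There are look-alikes about, which are no part of the job. Leave any green look-alike of the mould alone. What is shaped like the bar but pink is not meant.

How it is judged (in metres and radians):
On the way, in this order (a step that is already met when the one before it is completed fails the run):
1. the mould plate is fully home in the recess and let go, before the bar is laid (x of mould in the frame of bed between -0.005 and 0.005 m and y of mould in the frame of bed between -0.005 and 0.005 m and z of mould in the frame of bed between -0.003 and 0.002 m and angle between the z axis of mould and the z axis of bed, either way round below 0.05 rad and contact force between the fingers and mould below 0.1 N), for 0.2 s.
2. the bar lies in both saddles over the plate (x of mould in the frame of bed between -0.005 and 0.005 m and y of mould in the frame of bed between -0.005 and 0.005 m and z of mould in the frame of bed between -0.003 and 0.002 m and angle between the z axis of mould and the z axis of bed, either way round below 0.05 rad and x of bar in the frame of bed between -0.006 and 0.006 m and y of bar in the frame of bed between -0.012 and 0.012 m and z of bar in the frame of bed between 0.0235 and 0.0295 m and angle between the z axis of bar and the z axis of bed, either way round below 0.07 rad and angle between the y axis of bar and the y axis of bed, either way round below 0.07 rad), for 0.2 s.
At the end, for the whole second after the job is handed in: Plate face up in the recess: within 2 mm of its floor, 5 mm of its centre, 3 degrees of square. Bar rib up on both saddle seats (height within 3 mm), within 6 mm across and 12 mm end to end, in line within 4 degrees. Both at rest and let go (all of step 2 and contact force between the fingers and mould below 0.1 N and contact force between the fingers and bar below 0.1 N and linear speed of each of bar, mould below 0.02 m/s); the robot touches nothing.
It fails at once if the mould plate is dropped: let go and falling faster than 0.5 m/s (a fall of more than about 13 mm) (contact force between the fingers and mould below 0.1 N and linear speed of mould above 0.5 m/s).
It fails at once if the bar is dropped: let go and falling faster than 0.5 m/s (a fall of more than about 13 mm) (contact force between the fingers and bar below 0.1 N and linear speed of bar above 0.5 m/s).
It fails at once if one of the other things (short bar, round mould, wrench, tin, bowl) is pushed more than 40 mm from its place (distance of any of short_bar, round_mould, wrench, tin, bowl from where it was at the start of the episode above 0.04 m).
It also fails if it takes over 62 s, if anything falls off the work surface, if the arm or the gripper's body presses on something with over 40 N, if the wrist force passes 120 N, or if a joint passes its speed limit or range.

## Working session

There is one attempt and no reset: what is moved stays moved. The work goes in short steps, Python scripts to look and compute and a tool call to move; the robot and the scene stay as the last step left them, time stands still between calls to the robot, and variables do not carry over. Pictures are saved under pics/ and viewed, at most 10 in all, crops included, and the job is handed in when it is done.

Besides the shell and the picture viewer there is one more tool, called after "Request:" as name(argument=value, ...), one argument or row to a line, values as JSON. send_rows: Moves the arm, as the interface text tells. Its arguments: {"type":"object","properties":{"series":{"type":"array","items":{"type":"object","properties":{"ax":{"type":"number"},"ay":{"type":"number"},"az":{"type":"number"},"dx":{"type":"number"},"dy":{"type":"number"},"dz":{"type":"number"},"hand":{"type":"number"}}}}},"required":["series"]}

```bash
mkdir -p pics; cat > h.py <<'E'
import numpy as np, cv2, pickle
from cell import read_state, get_image, finish_job
def snap(n,tag):
    d=get_image(n); cv2.imwrite(f'pics/{n}_{tag}.png',cv2.cvtColor(d['pixels'],cv2.COLOR_RGB2BGR)); pickle.dump(d,open(f'{n}_{tag}.pkl','wb')); return d
def ray(d,uv):
    K=np.array(d['mtx']);R=np.array(d['R']);t=np.array(d['t'])
    return -R.T@t, R.T@np.linalg.inv(K)@np.array([uv[0],uv[1],1.])
def onz(d,uv,z):
    o,v=ray(d,uv); return o+v*(z-o[2])/v[2]
def proj(d,X):
    K=np.array(d['mtx']);c=np.array(d['R'])@np.array(X,float)+np.array(d['t']); p=K@c; return p[:2]/p[2]
def tri(ds,uvs):
    A=np.zeros((3,3));b=np.zeros(3)
    for d,uv in zip(ds,uvs):
        o,v=ray(d,uv); v/=np.linalg.norm(v); P=np.eye(3)-np.outer(v,v); A+=P;b+=P@o
    return np.linalg.solve(A,b)
E
python3 -c "
from h import *
for n in('scene','top'):
    d=snap(n,'0'); o,v=ray(d,(320,240)); print(n,o,v,d['mtx'])
s=read_state(); print({k:np.round(s[k],3) for k in s})"
```

```text
scene [1176.8251376    26.42669199  692.76669288] [-0.73457882 -0.0272477  -0.67808392] [[435.74089824   0.         317.69230908]
 [  0.         435.74089824 235.26211467]
 [  0.           0.           1.        ]]
top [ 369.45725486  -13.23969989 1401.59234581] [ 0.0861801   0.00585379 -0.99636392] [[620.33570398   0.         327.1801842 ]
 [  0.         620.33570398 234.87099453]
 [  0.           0.           1.        ]]
{'clock': np.float64(0.1), 'qpos': array([ 1.091,  0.629,  0.038,  1.518, -0.027,  0.996, -0.02 ]), 'qd': array([ 0.001, -0.003,  0.002, -0.001,  0.   , -0.001,  0.001]), 'tau': array([ 3.0000e-03, -5.6452e+01,  1.2310e+00, -1.9397e+01,  1.1000e-02,
        5.0000e-03, -0.0000e+00]), 'eef_pos': array([ 261.164, -594.63 ,  230.487]), 'tool_rot': array([-3.14 ,  0.   ,  0.414]), 'force': array([-0.494, -0.719, -0.195]), 'torque': array([ 0.003, -0.025, -0.035]), 'gripper_force': np.float64(0.0), 'width': np.float64(85.469)}
```

View pics/scene_0.png

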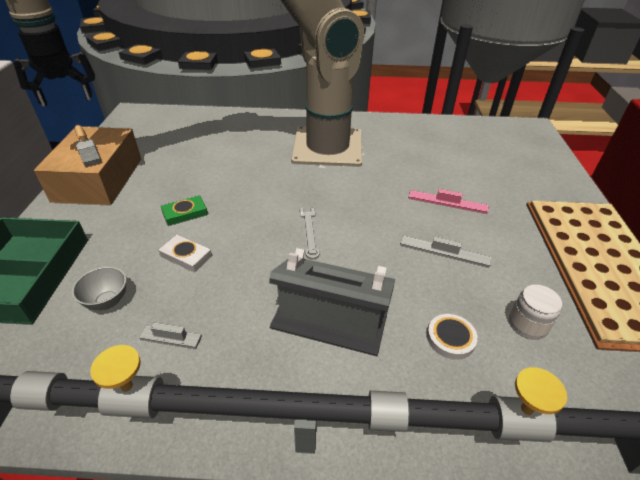

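View pics/top_0.png

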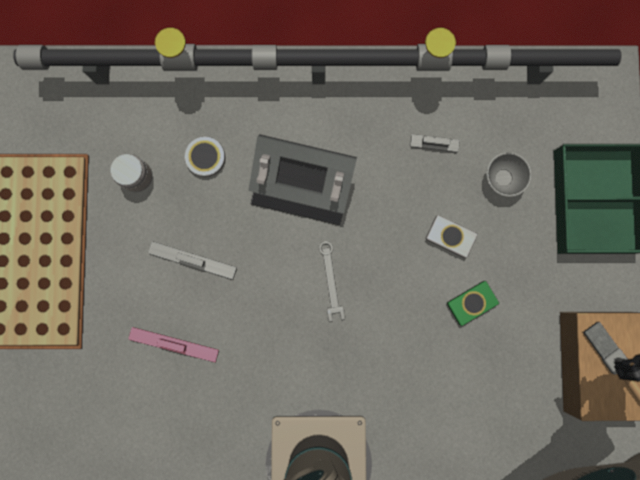

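The pictures show the mould at top (452,237) and scene (185,252), the bar at top (192,261) and scene (446,250), and the stand at top (303,178). The green plate and the pink bar are the decoys. Next I'll measure from an enlarged crop.

```bash
python3 -c "
from h import *
a=cv2.imread('pics/top_0.png')
c=lambda x,y,w,h,s:cv2.resize(a[y:y+h,x:x+w],None,fx=s,fy=s,interpolation=cv2.INTER_CUBIC)
i=np.zeros((600,800,3),np.uint8)
b=c(240,125,130,110,4); i[:440,:520]=b
b=c(420,210,60,55,4); i[:220,530:770]=b
b=c(140,235,110,50,4);i[240:440,530-170:530-170+440][:0]
i[445:595,0:330]=c(140,235,110,50,3)
i[230:430,530:770]=c(405,120,60,50,4)
cv2.imwrite('pics/crop1.png',i)
d=pickle.load(open('top_0.pkl','rb'))
g=cv2.cvtColor(a,cv2.COLOR_BGR2GRAY); sat=cv2.cvtColor(a,cv2.COLOR_BGR2HSV)[...,1]
for nm,(x,y,w,h),th in(('mould',(420,205,62,62),150),('bar',(140,235,105,50),135)):
    m=np.zeros_like(g); m[y:y+h,x:x+w]=(g[y:y+h,x:x+w]>th)*255
    cs,_=cv2.findContours(m,cv2.RETR_EXTERNAL,cv2.CHAIN_APPROX_NONE); k=max(cs,key=cv2.contourArea)
    r=cv2.minAreaRect(k); print(nm,np.median(g[y:y+h,x:x+w]),r, [onz(d,p,24 if nm=='mould' else 10).round(1)[:2] for p in cv2.boxPoints(r)], onz(d,r[0],24 if nm=='mould' else 10).round(1))
"
```

```text
mould 128.0 ((451.7236328125, 235.6303253173828), (43.63825988769531, 25.194108963012695), 25.463346481323242) [array([ 493.8, -243.1]), array([ 544.9, -268.2]), array([ 502.7, -355.5]), array([ 451.8, -330.2])] [ 498.2 -299.3   24. ]
bar 128.0 ((191.35948181152344, 259.4567565917969), (88.44633483886719, 11.984000205993652), 17.10272979736328) [array([462.6, 382.3]), array([488.4, 375.1]), array([429.8, 184.5]), array([404.2, 192.1])] [446.2 283.4  10. ]
```

View pics/crop1.png

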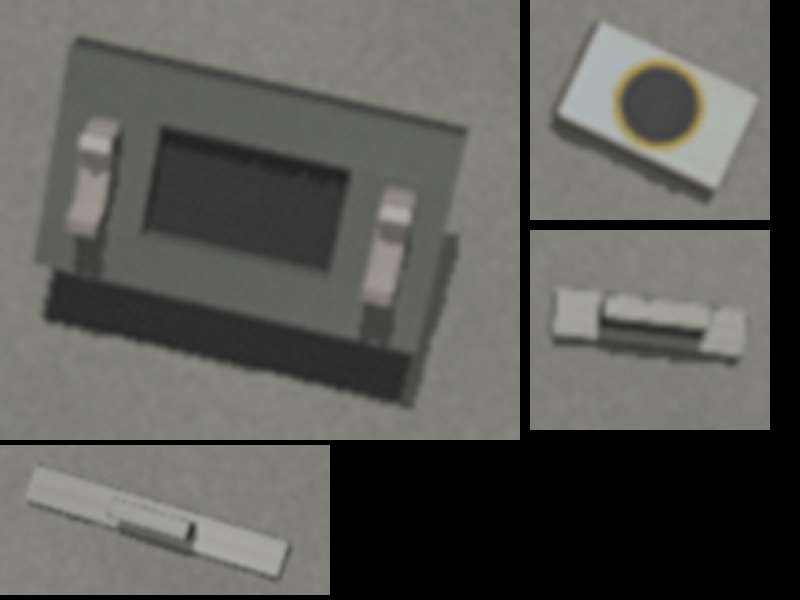

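Mould plate: centre (498,-299), yaw about -25.7°, measured at about 57x97 mm. Bar: centre (446,283), yaw -17.1°, measured at 199x27 mm. Both agree with the given sizes. The crop also gives the bed and recess corners, so I'll solve the bed pose next.

```bash
cat >> h.py <<'E'
from scipy.spatial.transform import Rotation as Ro
def delta(p,R):
    s=read_state(); R0=Ro.from_euler('xyz',s['tool_rot']); 
    d=R0.inv().apply(np.array(p)-s['eef_pos'])/10; a=(R0.inv()*R).as_rotvec()
    print('d cm',d.round(2),'a',a.round(3))
def down(yaw): return Ro.from_euler('xyz',[np.pi,0,yaw])
E
python3 -c "
from h import *
d=pickle.load(open('top_0.pkl','rb'))
C=[(78,41),(467,130),(410,352),(36,263),(160,127),(350,171),(328,272),(143,230)]
B=[(62,107),(62,-107),(-62,-107),(-62,107),(32,52),(32,-52),(-32,-52),(-32,52)]
s,c=.5,3**.5/2
W=[];Q=[]
for (u,v),(x,y) in zip(C,B):
    z=85+x*s+12*c; W.append(onz(d,(240+(u+.5)/4-.5,125+(v+.5)/4-.5),z)[:2]); Q.append((x*c-12*s,y))
W=np.array(W);Q=np.array(Q)
for sl in (slice(0,4),slice(4,8),slice(0,8)):
    w=W[sl];q=Q[sl]; wc=w.mean(0);qc=q.mean(0)
    n=((w-wc)*(q-qc)); a=np.arctan2(((q-qc)[:,0]*(w-wc)[:,1]-(q-qc)[:,1]*(w-wc)[:,0]).sum(),n.sum())
    R=np.array([[np.cos(a),-np.sin(a)],[np.sin(a),np.cos(a)]]); t=wc-R@qc
    print(np.degrees(a),t, (w-(q@R.T+t)).round(1).tolist())
e=pickle.load(open('scene_0.pkl','rb'))
# scene check: predicted px of bed corners, and mould/bar centres
Rb=Ro.from_euler('ZY',[a,-np.pi/6]).as_matrix()
for x,y in B: print((x,y),proj(e,Rb@[x,y,12]+[*t,85]).round(1))
a2=cv2.imread('pics/scene_0.png'); g=cv2.cvtColor(a2,cv2.COLOR_BGR2GRAY)
i=np.zeros((600,800,3),np.uint8)
i[:480,:560]=cv2.resize(a2[230:350,265:405],None,fx=4,fy=4,interpolation=3)
i[:220,570:800]=cv2.resize(a2[230:275,155:212],(230,220),interpolation=3)
i[490:,:400]=cv2.resize(a2[233:269,397:497],(400,110),interpolation=3)
cv2.imwrite('pics/crop2.png',i)
print('mould c',proj(e,[498.2,-299.3,24]),'bar rib',proj(e,[446.2,283.4,35]),'bar ends',[proj(e,[446.2+k*29.4,283.4+k*95.6,10]) for k in(1,-1)])
delta([498,-299,110],down(np.radians(64.3)))
"
```

```text
-13.597850758814408 [629.09595543  32.75896045] [[0.3, -3.7], [3.3, 0.7], [-1.1, 3.7], [-2.5, -0.7]]
-13.092878249584897 [628.07285935  33.83919534] [[-2.5, 0.1], [-2.5, 1.0], [2.8, 0.2], [2.2, -1.3]]
-13.500979522467322 [628.58068111  33.28321366] [[1.0, -4.4], [3.6, 0.1], [-0.8, 3.4], [-1.8, -1.2], [-3.3, 0.9], [-2.6, 1.6], [2.6, 0.4], [1.3, -0.9]]
(62, 107) [388.9 298.6]
(62, -107) [269.4 270.8]
(-62, -107) [290.5 255.1]
(-62, 107) [394.4 278.1]
(32, 52) [359.5 285.9]
(32, -52) [303.5 273.1]
(-32, -52) [312.4 264.4]
(-32, 52) [364.6 276.1]
mould c [183.78228747 247.88499485] bar rib [447.0129972  240.31344396] bar ends [array([490.31718827, 259.54666315]), array([401.3257773 , 237.77808239])]
d cm [ 33.57 -17.53  12.08] a [-0.002 -0.001 -0.708]
```

View pics/crop2.png

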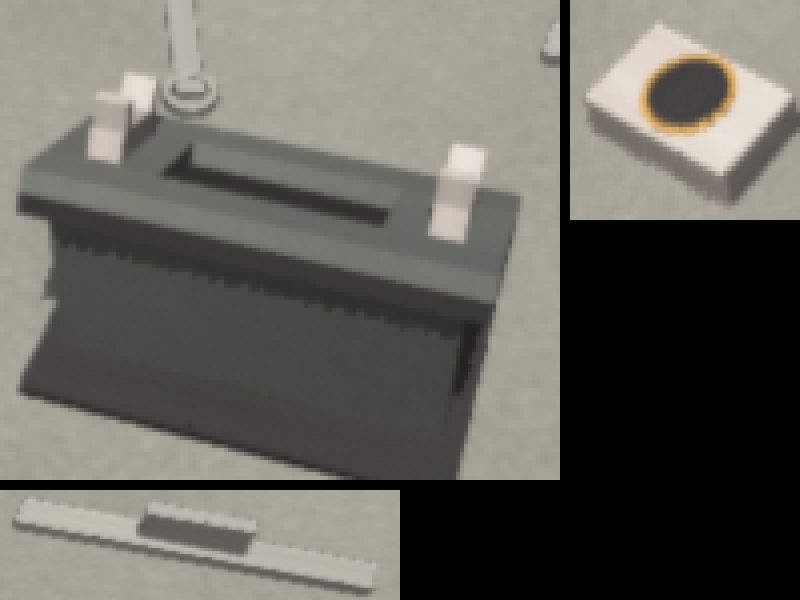

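The scene view agrees with the top view to about 2 mm: bed corners predicted at (389,299) and (269,271) show up at (389,299) and (271,271), and the mould disc is at (185,249). The recess's lower dark border is really the floor edge, so I'll correct for that. First I'll move above the mould plate.

Request:
send_rows(
  series=[
    {"dx": 3.3, "dy": -1.7, "dz": 1.2, "az": -0.08, "hand": 0},
    {"dx": 7, "dy": -3.5, "dz": 2.4, "az": -0.18, "hand": 0},
    {"dx": 10.5, "dy": -5.3, "dz": 3.6, "az": -0.28, "hand": 0},
    {"dx": 14, "dy": -7.2, "dz": 5, "az": -0.37, "hand": 0},
    {"dx": 18, "dy": -9.2, "dz": 6.4, "az": -0.46, "hand": 0},
    {"dx": 22, "dy": -11.4, "dz": 7.9, "az": -0.55, "hand": 0},
    {"dx": 26, "dy": -13.5, "dz": 9.3, "az": -0.63, "hand": 0},
    {"dx": 30, "dy": -15.6, "dz": 10.8, "az": -0.69, "hand": 0},
    {"dx": 33, "dy": -17.2, "dz": 11.9, "az": -0.707, "hand": 0},
    {"dx": 33.6, "dy": -17.5, "dz": 12.1, "az": -0.708, "hand": 0},
  ],
)

```text
invalid input at $.series[0]: expected keys ax, ay, az, dx, dy, dz, hand
```

```bash
python3 -c "
from h import *
d=pickle.load(open('top_0.pkl','rb'))
C=[(160,127),(350,171),(328,272),(143,230),(78,41),(467,130),(410,352),(36,263)]
B=[(32,52,12),(32,-52,12),(-32,-52,0),(-32,52,0),(62,107,12),(62,-107,12),(-62,-107,12),(-62,107,12)]
s,c=.5,3**.5/2
W=[];Q=[]
for (u,v),(x,y,h) in zip(C,B):
    z=85+x*s+h*c; W.append(onz(d,(240+(u+.5)/4-.5,125+(v+.5)/4-.5),z)[:2]); Q.append((x*c-h*s,y))
W=np.array(W);Q=np.array(Q)
for sl in (slice(0,4),slice(0,8)):
    w=W[sl];q=Q[sl]; wc=w.mean(0);qc=q.mean(0)
    a=np.arctan2(((q-qc)[:,0]*(w-wc)[:,1]-(q-qc)[:,1]*(w-wc)[:,0]).sum(),((w-wc)*(q-qc)).sum())
    R=np.array([[np.cos(a),-np.sin(a)],[np.sin(a),np.cos(a)]]); t=wc-R@qc
    print(np.degrees(a),t, (w-(q@R.T+t)).round(1).tolist())
s=read_state(); print(s['clock'],s['eef_pos'],s['tool_rot'],s['width'])
delta([498,-299,40],down(np.radians(64.3)))
"
```

```text
-13.268568076874509 [626.04588778  34.72263765] [[-0.6, -0.7], [-0.3, 0.2], [0.8, 0.6], [0.1, -0.1]]
-13.53020394596986 [627.570165    33.73757909] [[-2.3, 0.5], [-1.6, 1.2], [-0.5, 1.4], [-1.7, 0.8], [2.0, -4.8], [4.7, -0.3], [0.3, 2.9], [-0.8, -1.6]]
0.1 [ 261.1640526  -594.629967    230.48722927] [-3.13992857e+00  5.33296808e-06  4.13756041e-01] 85.46888908081988
d cm [ 33.57 -17.51  19.08] a [-0.002 -0.001 -0.708]
```

Request:
send_rows(
  series=[
    {"dx": 3.3, "dy": -1.7, "dz": 1.2, "ax": 0, "ay": 0, "az": -0.08, "hand": 0},
    {"dx": 7, "dy": -3.5, "dz": 2.4, "ax": 0, "ay": 0, "az": -0.18, "hand": 0},
    {"dx": 10.5, "dy": -5.3, "dz": 3.6, "ax": 0, "ay": 0, "az": -0.28, "hand": 0},
    {"dx": 14, "dy": -7.2, "dz": 5, "ax": 0, "ay": 0, "az": -0.37, "hand": 0},
    {"dx": 18, "dy": -9.2, "dz": 6.4, "ax": 0, "ay": 0, "az": -0.46, "hand": 0},
    {"dx": 22, "dy": -11.4, "dz": 7.9, "ax": 0, "ay": 0, "az": -0.55, "hand": 0},
    {"dx": 26, "dy": -13.5, "dz": 9.3, "ax": 0, "ay": 0, "az": -0.63, "hand": 0},
    {"dx": 30, "dy": -15.6, "dz": 10.8, "ax": 0, "ay": 0, "az": -0.69, "hand": 0},
    {"dx": 33, "dy": -17.2, "dz": 11.9, "ax": 0, "ay": 0, "az": -0.707, "hand": 0},
    {"dx": 33.6, "dy": -17.5, "dz": 12.1, "ax": 0, "ay": 0, "az": -0.708, "hand": 0},
  ],
)

```text
clock: 1.1
eef_pos: [501.4, -293.7, 108.7]
tool_rot: [-3.139, -0.004, 1.13]
force: [-0.4, 0.0, -0.2]
width: 85.7
gripper_force: 0.0
```

```bash
python3 -c "
from h import *
delta([498.2,-299.3,9],down(np.radians(64.3)))"
```

```text
d cm [-0.69 -0.03  9.97] a [-0.002 -0.004  0.008]
```

Request:
send_rows(
  series=[
    {"dx": -0.5, "dy": 0, "dz": 1.5, "ax": 0, "ay": 0, "az": 0, "hand": 0},
    {"dx": -0.7, "dy": 0, "dz": 3.5, "ax": 0, "ay": 0, "az": 0, "hand": 0},
    {"dx": -0.7, "dy": 0, "dz": 5.5, "ax": 0, "ay": 0, "az": 0, "hand": 0},
    {"dx": -0.7, "dy": 0, "dz": 6.5, "ax": 0, "ay": 0, "az": 0, "hand": 0},
    {"dx": -0.7, "dy": 0, "dz": 7, "ax": 0, "ay": 0, "az": 0, "hand": 0},
    {"dx": -0.7, "dy": 0, "dz": 7, "ax": 0, "ay": 0, "az": 0, "hand": 0},
  ],
)

```text
clock: 1.7
eef_pos: [495.3, -306.2, 40.0]
tool_rot: [-3.141, 0.0, 1.121]
force: [0.6, 0.2, 0.2]
width: 85.4
gripper_force: 0.0
```

```bash
python3 -c "
from h import *
s=read_state(); print(s['eef_pos'],s['tool_rot'])
delta([498.2,-299.3,9],down(np.radians(64.3)))
T=snap('top','1'); S=snap('scene','1')
a=cv2.imread('pics/top_1.png');b=cv2.imread('pics/scene_1.png')
i=np.zeros((400,800,3),np.uint8)
i[:,:400]=cv2.resize(a[185:285,400:500],(400,400),interpolation=3)
i[:,400:]=cv2.resize(b[200:300,135:235],(400,400),interpolation=3)
cv2.imwrite('pics/crop3.png',i)"
```

```text
[ 495.29916955 -306.22934222   39.99294945] [-3.14080014e+00  3.23371089e-05  1.12140280e+00]
d cm [ 0.75 -0.04  3.1 ] a [-0.001  0.    -0.001]
```

View pics/crop3.png

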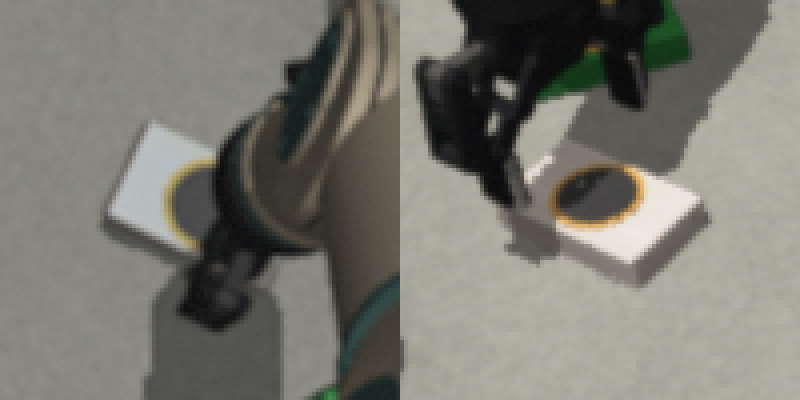

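The crop shows the fingers straddling the 60 mm sides, with finger tips at scene crop (520,200) and (635,95). They still sit about 7 mm off along the plate's length. I'll correct that, descend and grip.

Request:
send_rows(
  series=[
    {"dx": 0.7, "dy": 0, "dz": 0.3, "ax": 0, "ay": 0, "az": 0, "hand": 0},
    {"dx": 0.75, "dy": 0, "dz": 1.5, "ax": 0, "ay": 0, "az": 0, "hand": 0},
    {"dx": 0.75, "dy": 0, "dz": 2.5, "ax": 0, "ay": 0, "az": 0, "hand": 0},
    {"dx": 0.75, "dy": 0, "dz": 3.1, "ax": 0, "ay": 0, "az": 0, "hand": 0},
    {"dx": 0.75, "dy": 0, "dz": 3.1, "ax": 0, "ay": 0, "az": 0, "hand": 0},
    {"dx": 0.75, "dy": 0, "dz": 3.1, "ax": 0, "ay": 0, "az": 0, "hand": 1},
    {"dx": 0.75, "dy": 0, "dz": 3.1, "ax": 0, "ay": 0, "az": 0, "hand": 1},
    {"dx": 0.75, "dy": 0, "dz": 3.1, "ax": 0, "ay": 0, "az": 0, "hand": 1},
    {"dx": 0.75, "dy": 0, "dz": 3.1, "ax": 0, "ay": 0, "az": 0, "hand": 1},
  ],
)

```text
clock: 2.7
eef_pos: [499.1, -299.6, 10.0]
tool_rot: [3.141, 0.0, 1.122]
force: [-0.4, -0.1, 5.8]
width: 58.1
gripper_force: 65.4
```

Request:
send_rows(
  series=[
    {"dx": 0, "dy": 0, "dz": -0.2, "ax": 0, "ay": 0, "az": 0, "hand": 1},
    {"dx": 0, "dy": 0, "dz": -0.4, "ax": 0, "ay": 0, "az": 0, "hand": 1},
    {"dx": 0, "dy": 0, "dz": -0.6, "ax": 0, "ay": 0, "az": 0, "hand": 1},
    {"dx": 0, "dy": 0, "dz": -0.6, "ax": 0, "ay": 0, "az": 0, "hand": 1},
  ],
)

```text
clock: 3.1
eef_pos: [499.0, -299.4, 15.4]
tool_rot: [3.141, -0.0, 1.122]
force: [0.1, -0.6, -3.2]
width: 58.1
gripper_force: 64.8
```

```bash
python3 -c "
from h import *
s=read_state(); print(s['eef_pos'],s['force'],s['width'],s['gripper_force'])
T=snap('top','2'); S=snap('scene','2')
a=cv2.imread('pics/top_2.png');b=cv2.imread('pics/scene_2.png')
i=np.zeros((400,800,3),np.uint8)
i[:,:400]=cv2.resize(a[195:275,410:490],(400,400),interpolation=3)
i[:,400:]=cv2.resize(b[205:285,145:225],(400,400),interpolation=3)
cv2.imwrite('pics/crop4.png',i)"
```

```text
[ 498.9519261  -299.36704125   15.39196262] [ 0.12827885 -0.64027471 -3.16400359] 58.121817198676446 64.76942539215088
```

View pics/crop4.png

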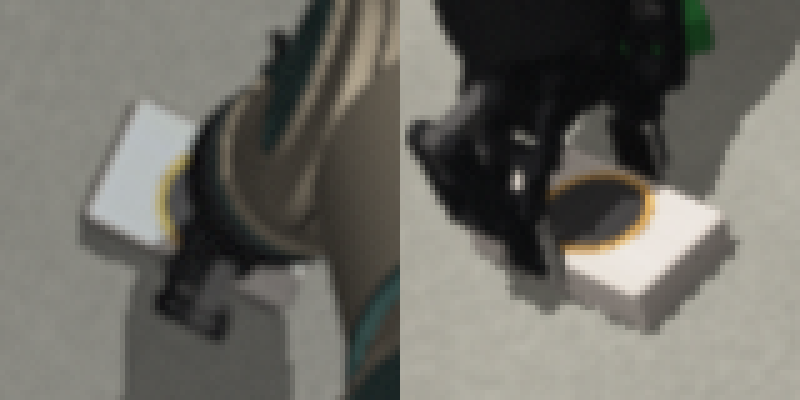

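The plate is held level: the force is -3.2 N, about its weight, and the fingers cover the upper half of its sides. I'll lift it and plan the carry.

```bash
cat >> h.py <<'E'
def bed(o=(626,34.7,85),yaw=-13.27):
    return np.array(o,float),Ro.from_euler('ZY',[np.radians(yaw),-np.pi/6]).as_matrix()
def tobed(x,y,z,**k):
    o,B=bed(**k); delta(o+B@[x,y,z],Ro.from_matrix(np.c_[B[:,1],B[:,0],-B[:,2]]))
def inbed(**k):
    o,B=bed(**k); s=read_state(); R=Ro.from_euler('xyz',s['tool_rot']).as_matrix()
    G=np.c_[B[:,1],B[:,0],-B[:,2]]
    print(s['clock'],'bed xyz',(B.T@(s['eef_pos']-o)).round(2),'err',Ro.from_matrix(G.T@R).as_rotvec().round(4),'F',(B.T@s['force']).round(1),s['width'],s['gripper_force'])
E
python3 -c "
from h import *
tobed(0,0,110)"
```

```text
d cm [ 34.43  -8.42 -16.5 ] a [-0.522  0.057 -0.212]
```

Request:
send_rows(
  series=[
    {"dx": 0, "dy": 0, "dz": -2, "ax": 0, "ay": 0, "az": 0, "hand": 1},
    {"dx": 0, "dy": 0, "dz": -5, "ax": 0, "ay": 0, "az": 0, "hand": 1},
    {"dx": 1, "dy": -0.3, "dz": -8.5, "ax": 0, "ay": 0, "az": 0, "hand": 1},
    {"dx": 4, "dy": -1, "dz": -11.5, "ax": -0.06, "ay": 0.006, "az": -0.024, "hand": 1},
    {"dx": 8, "dy": -2, "dz": -14, "ax": -0.12, "ay": 0.012, "az": -0.048, "hand": 1},
    {"dx": 12, "dy": -3, "dz": -16, "ax": -0.18, "ay": 0.018, "az": -0.072, "hand": 1},
    {"dx": 16, "dy": -4, "dz": -16.5, "ax": -0.24, "ay": 0.024, "az": -0.096, "hand": 1},
    {"dx": 20, "dy": -5, "dz": -16.5, "ax": -0.3, "ay": 0.031, "az": -0.12, "hand": 1},
    {"dx": 24, "dy": -6, "dz": -16.5, "ax": -0.37, "ay": 0.04, "az": -0.15, "hand": 1},
    {"dx": 27.5, "dy": -6.9, "dz": -16.5, "ax": -0.43, "ay": 0.047, "az": -0.175, "hand": 1},
  ],
)

```text
clock: 4.2
eef_pos: [539.3, -79.5, 177.5]
tool_rot: [2.807, 0.015, 1.26]
force: [-0.1, -1.1, -3.4]
width: 58.0
gripper_force: 65.9
```

```bash
python3 -c "
from h import *
inbed();tobed(0,0,80)"
```

```text
4.2 bed xyz [  -4.13 -131.01  109.17] err [ 0.1899 -0.0469  0.0658] F [-1.6 -1.1 -3. ] 57.979161879376655 65.93156218528748
d cm [13.24  0.04  2.25] a [-0.19   0.047 -0.066]
```

Request:
send_rows(
  series=[
    {"dx": 3, "dy": 0, "dz": 0, "ax": -0.04, "ay": 0, "az": 0, "hand": 1},
    {"dx": 6, "dy": 0, "dz": 0, "ax": -0.08, "ay": 0, "az": 0, "hand": 1},
    {"dx": 6, "dy": 0, "dz": 0, "ax": -0.08, "ay": 0, "az": 0, "hand": 1},
    {"dx": 6, "dy": 0, "dz": 0, "ax": -0.08, "ay": 0, "az": 0, "hand": 1},
  ],
)

```text
clock: 4.6
eef_pos: [558.3, -21.7, 176.1]
tool_rot: [2.728, 0.012, 1.261]
force: [-0.6, -0.4, -2.5]
width: 58.2
gripper_force: 65.9
```

```bash
python3 -c "
from h import *
inbed();tobed(0,0,60)"
```

```text
4.6 bed xyz [ -0.27 -70.42 105.39] err [ 0.1108 -0.0463  0.0639] F [-1.7 -0.5 -1.9] 58.20213681543297 65.9475302696228
d cm [7.25 0.06 4.2 ] a [-0.111  0.046 -0.064]
```

Request:
send_rows(
  series=[
    {"dx": 2.5, "dy": 0, "dz": 0.3, "ax": -0.04, "ay": 0.016, "az": -0.022, "hand": 1},
    {"dx": 5, "dy": 0, "dz": 1.2, "ax": -0.08, "ay": 0.032, "az": -0.044, "hand": 1},
    {"dx": 7, "dy": 0.06, "dz": 2.5, "ax": -0.111, "ay": 0.046, "az": -0.064, "hand": 1},
    {"dx": 7.25, "dy": 0.06, "dz": 4.0, "ax": -0.111, "ay": 0.046, "az": -0.064, "hand": 1},
    {"dx": 7.25, "dy": 0.06, "dz": 4.2, "ax": -0.111, "ay": 0.046, "az": -0.064, "hand": 1},
    {"dx": 7.25, "dy": 0.06, "dz": 4.2, "ax": -0.111, "ay": 0.046, "az": -0.064, "hand": 1},
    {"dx": 7.25, "dy": 0.06, "dz": 4.2, "ax": -0.111, "ay": 0.046, "az": -0.064, "hand": 1},
  ],
)

```text
clock: 5.3
eef_pos: [596.9, 35.0, 137.4]
tool_rot: [2.618, 0.004, 1.329]
force: [0.7, 0.1, -2.0]
width: 57.7
gripper_force: 66.4
```

```bash
python3 -c "
from h import *
inbed();tobed(0,0,30)"
```

```text
5.3 bed xyz [ 1.63 -6.41 59.61] err [-0.0004 -0.0086  0.0068] F [-0.5  0.2 -2.1] 57.678863282299545 66.38421535491943
d cm [ 0.67 -0.17  2.96] a [ 0.     0.009 -0.007]
```

Request:
send_rows(
  series=[
    {"dx": 0.6, "dy": -0.15, "dz": 0.2, "ax": 0, "ay": 0.009, "az": -0.007, "hand": 1},
    {"dx": 0.67, "dy": -0.17, "dz": 1, "ax": 0, "ay": 0.009, "az": -0.007, "hand": 1},
    {"dx": 0.67, "dy": -0.17, "dz": 2, "ax": 0, "ay": 0.009, "az": -0.007, "hand": 1},
    {"dx": 0.67, "dy": -0.17, "dz": 2.9, "ax": 0, "ay": 0.009, "az": -0.007, "hand": 1},
    {"dx": 0.67, "dy": -0.17, "dz": 2.9, "ax": 0, "ay": 0.009, "az": -0.007, "hand": 1},
    {"dx": 0.67, "dy": -0.17, "dz": 2.9, "ax": 0, "ay": 0.009, "az": -0.007, "hand": 1},
  ],
)

```text
clock: 5.9
eef_pos: [611.2, 39.6, 110.6]
tool_rot: [2.618, -0.001, 1.342]
force: [-0.8, 0.5, -3.5]
width: 57.7
gripper_force: 66.3
```

```bash
python3 -c "
from h import *
inbed();tobed(0,0,10)
T=snap('top','3'); S=snap('scene','3')
a=cv2.imread('pics/top_3.png');b=cv2.imread('pics/scene_3.png')
i=np.zeros((440,800,3),np.uint8)
i[:,:400]=cv2.resize(a[120:230,255:355],(400,440),interpolation=3)
i[:,400:]=cv2.resize(b[225:335,280:380],(400,440),interpolation=3)
cv2.imwrite('pics/crop5.png',i)"
```

```text
5.9 bed xyz [-0.66  1.42 29.92] err [ 0.0004  0.0022 -0.0017] F [-2.6  0.3 -2.6] 57.73138855452918 66.32305026054382
d cm [-0.15  0.07  1.99] a [-0.    -0.002  0.002]
```

View pics/crop5.png

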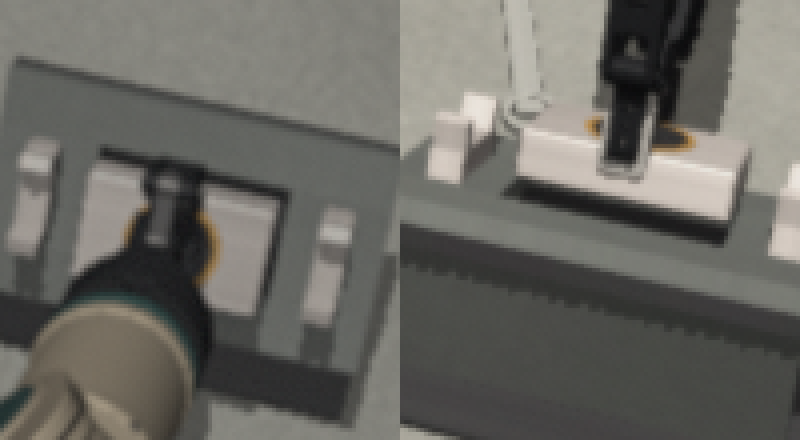

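```bash
python3 -c "
from h import *
T=pickle.load(open('top_3.pkl','rb'));S=pickle.load(open('scene_3.pkl','rb'))
o,B=bed(); P=lambda d,x,y,z,ox,oy:((proj(d,o+B@[x,y,z])-[ox,oy]+.5)*4-.5).round(1)
X,Y,Z=-.66,1.42,19.9
for x,y in((30,50),(30,-50)):print('mould top: T',P(T,x+X,y+Y,Z+24,255,120),'S',P(S,x+X,y+Y,Z+24,280,225)+[400,0],' S low',P(S,x+X,y+Y,Z,280,225)+[400,0])
for x,y in((32,52),(32,-52)):print('recess: T',P(T,x,y,12,255,120),'S',P(S,x,y,12,280,225)+[400,0])
"
```

```text
mould top: T [ 87.9 168.8] S [735.  170.7]  S low [725.6 222. ]
mould top: T [276.1 212.5] S [518.  123.7]  S low [510.3 174. ]
recess: T [ 98.8 146. ] S [722.9 240.7]
recess: T [290.4 190.5] S [499.  190.3]
```

Alignment checks out. The mould's front top corners in the scene crop are at (520,128) and (735,172), predicted (518,124) and (735,171). The recess corners match too, so I'll insert slowly.

Request:
send_rows(
  series=[
    {"dx": -0.15, "dy": 0.07, "dz": 0, "ax": 0, "ay": -0.002, "az": 0.002, "hand": 1},
    {"dx": -0.15, "dy": 0.07, "dz": 0.3, "ax": 0, "ay": -0.002, "az": 0.002, "hand": 1},
    {"dx": -0.15, "dy": 0.07, "dz": 0.6, "ax": 0, "ay": -0.002, "az": 0.002, "hand": 1},
    {"dx": -0.15, "dy": 0.07, "dz": 0.8, "ax": 0, "ay": -0.002, "az": 0.002, "hand": 1},
    {"dx": -0.15, "dy": 0.07, "dz": 1.0, "ax": 0, "ay": -0.002, "az": 0.002, "hand": 1},
    {"dx": -0.15, "dy": 0.07, "dz": 1.2, "ax": 0, "ay": -0.002, "az": 0.002, "hand": 1},
    {"dx": -0.15, "dy": 0.07, "dz": 1.2, "ax": 0, "ay": -0.002, "az": 0.002, "hand": 1},
  ],
)

```text
clock: 6.7
eef_pos: [617.5, 37.0, 100.9]
tool_rot: [2.618, -0.0, 1.34]
force: [-1.0, 0.2, -3.0]
width: 58.2
gripper_force: 66.4
```

```bash
python3 -c "
from h import *
inbed();tobed(0,0,12)"
```

```text
6.7 bed xyz [ 0.31  0.27 18.13] err [-0.0003  0.0006 -0.    ] F [-2.4 -0.1 -2.1] 58.18807394069989 66.41433835029602
d cm [-0.03 -0.03  0.61] a [ 0.    -0.001  0.   ]
```

Request:
send_rows(
  series=[
    {"dx": -0.03, "dy": -0.03, "dz": 0.2, "ax": 0, "ay": 0, "az": 0, "hand": 1},
    {"dx": -0.03, "dy": -0.03, "dz": 0.4, "ax": 0, "ay": 0, "az": 0, "hand": 1},
    {"dx": -0.03, "dy": -0.03, "dz": 0.55, "ax": 0, "ay": 0, "az": 0, "hand": 1},
    {"dx": -0.03, "dy": -0.03, "dz": 0.65, "ax": 0, "ay": 0, "az": 0, "hand": 1},
    {"dx": -0.03, "dy": -0.03, "dz": 0.65, "ax": 0, "ay": 0, "az": 0, "hand": 1},
  ],
)

```text
clock: 7.2
eef_pos: [620.4, 36.0, 95.3]
tool_rot: [2.617, -0.001, 1.34]
force: [-0.5, 0.6, -3.6]
width: 57.9
gripper_force: 66.4
```

```bash
python3 -c "
from h import *
inbed()"
```

```text
7.2 bed xyz [ 0.13  0.02 11.78] err [-0.0005  0.0007  0.    ] F [-2.3  0.5 -2.8] 57.943149641615754 66.41406655311584
```

Still free, with about 2 mm to go, so I'll go a little further in small steps.

Request:
send_rows(
  series=[
    {"dx": 0, "dy": 0, "dz": 0.08, "ax": 0, "ay": 0, "az": 0, "hand": 1},
    {"dx": 0, "dy": 0, "dz": 0.15, "ax": 0, "ay": 0, "az": 0, "hand": 1},
    {"dx": 0, "dy": 0, "dz": 0.15, "ax": 0, "ay": 0, "az": 0, "hand": 1},
  ],
)

```text
clock: 7.5
eef_pos: [621.1, 35.9, 94.1]
tool_rot: [2.617, -0.001, 1.34]
force: [0.2, -0.1, -2.9]
width: 58.2
gripper_force: 66.4
```

```bash
python3 -c "
from h import *
inbed()"
```

```text
7.5 bed xyz [ 0.16  0.05 10.39] err [-0.0006  0.0007 -0.    ] F [-1.2 -0.  -2.6] 58.200708472591856 66.41430974006653
```

Request:
send_rows(
  series=[
    {"dx": 0, "dy": 0, "dz": 0.05, "ax": 0, "ay": 0, "az": 0, "hand": 1},
    {"dx": 0, "dy": 0, "dz": 0.1, "ax": 0, "ay": 0, "az": 0, "hand": 1},
    {"dx": 0, "dy": 0, "dz": 0.1, "ax": 0, "ay": 0, "az": 0, "hand": 1},
  ],
)

```text
clock: 7.8
eef_pos: [621.6, 35.8, 93.2]
tool_rot: [2.617, -0.001, 1.34]
force: [-0.1, 0.5, -1.8]
width: 58.3
gripper_force: 66.4
```

```bash
python3 -c "
from h import *
inbed()"
```

```text
7.8 bed xyz [0.16 0.05 9.38] err [-0.0006  0.0007 -0.    ] F [-1.   0.4 -1.4] 58.288009641547035 66.41447067260742
```

Contact is starting, so I'll release, then back off straight out along the tool axis.

Request:
send_rows(
  series=[
    {"dx": 0, "dy": 0, "dz": 0.03, "ax": 0, "ay": 0, "az": 0, "hand": 1},
    {"dx": 0, "dy": 0, "dz": 0.03, "ax": 0, "ay": 0, "az": 0, "hand": 0},
    {"dx": 0, "dy": 0, "dz": 0.03, "ax": 0, "ay": 0, "az": 0, "hand": 0},
    {"dx": 0, "dy": 0, "dz": 0.03, "ax": 0, "ay": 0, "az": 0, "hand": 0},
    {"dx": 0, "dy": 0, "dz": 0.03, "ax": 0, "ay": 0, "az": 0, "hand": 0},
    {"dx": 0, "dy": 0, "dz": 0.03, "ax": 0, "ay": 0, "az": 0, "hand": 0},
    {"dx": 0, "dy": 0, "dz": -1, "ax": 0, "ay": 0, "az": 0, "hand": 0},
    {"dx": 0, "dy": 0, "dz": -4, "ax": 0, "ay": 0, "az": 0, "hand": 0},
    {"dx": 0, "dy": 0, "dz": -8, "ax": 0, "ay": 0, "az": 0, "hand": 0},
    {"dx": 0, "dy": 0, "dz": -12, "ax": 0, "ay": 0, "az": 0, "hand": 0},
  ],
)

```text
clock: 8.8
eef_pos: [564.1, 49.0, 194.5]
tool_rot: [2.618, -0.0, 1.34]
force: [-0.9, -0.8, -0.7]
width: 85.6
gripper_force: 0.0
```

```bash
python3 -c "
from h import *
inbed()
delta([446.2,283.4,150],down(np.radians(72.9)))
S=snap('scene','4');T=snap('top','4')
b=cv2.imread('pics/scene_4.png');a=cv2.imread('pics/top_4.png')
i=np.zeros((440,800,3),np.uint8)
i[:,:400]=cv2.resize(a[120:230,255:355],(400,440),interpolation=3)
i[:,400:]=cv2.resize(b[225:335,280:380],(400,440),interpolation=3)
cv2.imwrite('pics/crop6.png',i)
o,B=bed()
P=lambda d,x,y,z,ox,oy:((proj(d,o+B@[x,y,z])-[ox,oy]+.5)*4-.5).round(1)
for x,y in((30,50),(30,-50),(-30,-50),(-30,50)):print('top face home: T',P(T,x,y,24,255,120),'S',P(S,x,y,24,280,225)+[400,0])"
```

```text
8.8 bed xyz [ -0.26  -0.3  126.62] err [-0.0001  0.0003 -0.0005] F [-0.9 -0.9 -0.3] 85.57311739064572 0.0
d cm [ 20.12 -16.81  -4.57] a [ 0.524 -0.018  0.066]
top face home: T [ 97.7 157. ] S [723.8 213. ]
top face home: T [283.4 200.1] S [508.2 165.1]
top face home: T [261.  304.7] S [540.6 134.3]
top face home: T [ 78.8 262.2] S [742.1 178. ]
```

View pics/crop6.png

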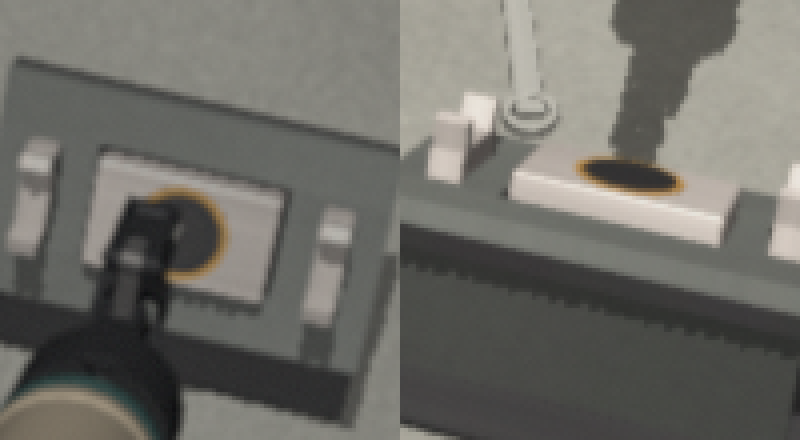

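The plate sits home and flat: scene corners at (722,215) and (512,172), recess margin even. Next is the bar.

Request:
send_rows(
  series=[
    {"dx": 1.5, "dy": -1.5, "dz": -2, "ax": 0, "ay": 0, "az": 0, "hand": 0},
    {"dx": 4, "dy": -3.5, "dz": -3, "ax": 0.08, "ay": 0, "az": 0.01, "hand": 0},
    {"dx": 7, "dy": -6, "dz": -3.5, "ax": 0.17, "ay": -0.005, "az": 0.02, "hand": 0},
    {"dx": 10, "dy": -8.5, "dz": -4, "ax": 0.26, "ay": -0.01, "az": 0.03, "hand": 0},
    {"dx": 13, "dy": -11, "dz": -4.5, "ax": 0.35, "ay": -0.012, "az": 0.044, "hand": 0},
    {"dx": 16, "dy": -13.5, "dz": -4.57, "ax": 0.44, "ay": -0.015, "az": 0.055, "hand": 0},
    {"dx": 18.5, "dy": -15.5, "dz": -4.57, "ax": 0.5, "ay": -0.018, "az": 0.066, "hand": 0},
    {"dx": 20.1, "dy": -16.8, "dz": -4.57, "ax": 0.524, "ay": -0.018, "az": 0.066, "hand": 0},
    {"dx": 20.1, "dy": -16.8, "dz": -4.57, "ax": 0.524, "ay": -0.018, "az": 0.066, "hand": 0},
    {"dx": 20.1, "dy": -16.8, "dz": -4.57, "ax": 0.524, "ay": -0.018, "az": 0.066, "hand": 0},
  ],
)

```text
clock: 9.9
eef_pos: [446.8, 283.0, 147.5]
tool_rot: [-3.141, 0.003, 1.274]
force: [0.5, -0.3, -0.3]
width: 85.4
gripper_force: 0.0
```

```bash
python3 -c "
from h import *
delta([446.2,283.4,60],down(np.radians(72.9)))"
```

```text
d cm [ 0.05 -0.06  8.75] a [-0.001  0.003  0.002]
```

Request:
send_rows(
  series=[
    {"dx": 0, "dy": -0.05, "dz": 2, "ax": 0, "ay": 0.003, "az": 0.002, "hand": 0},
    {"dx": 0, "dy": -0.05, "dz": 5, "ax": 0, "ay": 0.003, "az": 0.002, "hand": 0},
    {"dx": 0, "dy": -0.05, "dz": 8, "ax": 0, "ay": 0.003, "az": 0.002, "hand": 0},
    {"dx": 0, "dy": -0.05, "dz": 10, "ax": 0, "ay": 0.003, "az": 0.002, "hand": 0},
    {"dx": 0, "dy": -0.05, "dz": 11, "ax": 0, "ay": 0.003, "az": 0.002, "hand": 0},
    {"dx": 0, "dy": -0.05, "dz": 11, "ax": 0, "ay": 0.003, "az": 0.002, "hand": 0},
    {"dx": 0, "dy": -0.05, "dz": 11, "ax": 0, "ay": 0.003, "az": 0.002, "hand": 0},
  ],
)

```text
clock: 10.6
eef_pos: [447.7, 282.5, 39.1]
tool_rot: [3.141, -0.002, 1.269]
force: [0.2, 0.8, -0.6]
width: 85.2
gripper_force: 0.0
```

```bash
python3 -c "
from h import *
s=read_state();print(s['eef_pos'])
delta([446.2,283.4,14],down(np.radians(72.9)))"
```

```text
[447.69029706 282.46465611  39.11044866]
d cm [ 0.04 -0.17  2.51] a [ 0.001 -0.002 -0.003]
```

Request:
send_rows(
  series=[
    {"dx": 0.04, "dy": -0.17, "dz": 0.8, "ax": 0, "ay": -0.002, "az": -0.003, "hand": 0},
    {"dx": 0.04, "dy": -0.17, "dz": 1.6, "ax": 0, "ay": -0.002, "az": -0.003, "hand": 0},
    {"dx": 0.04, "dy": -0.17, "dz": 2.3, "ax": 0, "ay": -0.002, "az": -0.003, "hand": 0},
    {"dx": 0.04, "dy": -0.17, "dz": 2.5, "ax": 0, "ay": -0.002, "az": -0.003, "hand": 0},
    {"dx": 0.04, "dy": -0.17, "dz": 2.5, "ax": 0, "ay": -0.002, "az": -0.003, "hand": 1},
    {"dx": 0.04, "dy": -0.17, "dz": 2.5, "ax": 0, "ay": -0.002, "az": -0.003, "hand": 1},
    {"dx": 0.04, "dy": -0.17, "dz": 2.5, "ax": 0, "ay": -0.002, "az": -0.003, "hand": 1},
    {"dx": 0.04, "dy": -0.17, "dz": 2.5, "ax": 0, "ay": -0.002, "az": -0.003, "hand": 1},
    {"dx": 0.04, "dy": -0.17, "dz": 2.5, "ax": 0, "ay": -0.002, "az": -0.003, "hand": 1},
    {"dx": 0.04, "dy": -0.17, "dz": 2.5, "ax": 0, "ay": -0.002, "az": -0.003, "hand": 1},
  ],
)

```text
clock: 11.6
eef_pos: [445.9, 283.7, 13.8]
tool_rot: [3.141, 0.0, 1.272]
force: [0.7, -0.6, 3.3]
width: 13.1
gripper_force: 59.8
```

```bash
python3 -c "
from h import *
s=read_state();print(s['eef_pos'],s['tool_rot'],s['force'],s['width'],s['gripper_force'])"
```

```text
[445.88290168 283.69048878  13.75131294] [3.14110151e+00 2.02463989e-04 1.27236572e+00] [ 0.66861289 -0.55943186  3.31958159] 13.06915333029804 59.77997660636902
```

The rib is gripped. Lifting.

Request:
send_rows(
  series=[
    {"dx": 0, "dy": 0, "dz": -0.5, "ax": 0, "ay": 0, "az": 0, "hand": 1},
    {"dx": 0, "dy": 0, "dz": -2, "ax": 0, "ay": 0, "az": 0, "hand": 1},
    {"dx": 0, "dy": 0, "dz": -5, "ax": 0, "ay": 0, "az": 0, "hand": 1},
    {"dx": 0, "dy": 0, "dz": -9, "ax": 0, "ay": 0, "az": 0, "hand": 1},
    {"dx": 0, "dy": 0, "dz": -13, "ax": 0, "ay": 0, "az": 0, "hand": 1},
    {"dx": 0, "dy": 0, "dz": -16, "ax": 0, "ay": 0, "az": 0, "hand": 1},
    {"dx": 0, "dy": 0, "dz": -18, "ax": 0, "ay": 0, "az": 0, "hand": 1},
    {"dx": 0, "dy": 0, "dz": -18, "ax": 0, "ay": 0, "az": 0, "hand": 1},
    {"dx": 0, "dy": 0, "dz": -18, "ax": 0, "ay": 0, "az": 0, "hand": 1},
  ],
)

```text
clock: 12.5
eef_pos: [445.1, 283.0, 192.7]
tool_rot: [-3.141, 0.002, 1.272]
force: [0.4, 0.4, -4.4]
width: 13.0
gripper_force: 59.0
```

```bash
python3 -c "
from h import *
inbed();tobed(0,0,110)"
```

```text
12.5 bed xyz [-148.01  200.11  209.83] err [ 0.5241 -0.0192  0.0648] F [-1.9  0.4 -4. ] 12.969885234378772 59.04617249965668
d cm [-18.78  19.11   1.27] a [-0.524  0.019 -0.065]
```

Request:
send_rows(
  series=[
    {"dx": -2, "dy": 2, "dz": 0, "ax": -0.05, "ay": 0.002, "az": -0.006, "hand": 1},
    {"dx": -4.5, "dy": 4.5, "dz": 0, "ax": -0.12, "ay": 0.004, "az": -0.015, "hand": 1},
    {"dx": -7, "dy": 7.2, "dz": 0, "ax": -0.2, "ay": 0.007, "az": -0.025, "hand": 1},
    {"dx": -10, "dy": 10, "dz": 0, "ax": -0.28, "ay": 0.01, "az": -0.035, "hand": 1},
    {"dx": -12.5, "dy": 12.7, "dz": 0.3, "ax": -0.36, "ay": 0.013, "az": -0.045, "hand": 1},
    {"dx": -15, "dy": 15.3, "dz": 0.6, "ax": -0.44, "ay": 0.016, "az": -0.055, "hand": 1},
    {"dx": -17.3, "dy": 17.6, "dz": 1, "ax": -0.5, "ay": 0.019, "az": -0.065, "hand": 1},
    {"dx": -18.8, "dy": 19.1, "dz": 1.27, "ax": -0.524, "ay": 0.019, "az": -0.065, "hand": 1},
    {"dx": -18.8, "dy": 19.1, "dz": 1.27, "ax": -0.524, "ay": 0.019, "az": -0.065, "hand": 1},
    {"dx": -18.8, "dy": 19.1, "dz": 1.27, "ax": -0.524, "ay": 0.019, "az": -0.065, "hand": 1},
  ],
)

```text
clock: 13.5
eef_pos: [570.5, 45.1, 177.8]
tool_rot: [2.623, 0.003, 1.338]
force: [-0.1, -0.8, -3.8]
width: 12.5
gripper_force: 59.0
```

```bash
python3 -c "
from h import *
inbed();tobed(0,0,65)"
```

```text
13.5 bed xyz [ -2.43  -2.61 108.52] err [ 0.005  -0.0037 -0.0005] F [-1.8 -0.8 -3.3] 12.499764593035168 59.031062722206116
d cm [0.28 0.26 4.35] a [-0.005  0.004  0.   ]
```

Request:
send_rows(
  series=[
    {"dx": 0.28, "dy": 0.26, "dz": 0.5, "ax": -0.005, "ay": 0.004, "az": 0, "hand": 1},
    {"dx": 0.28, "dy": 0.26, "dz": 2, "ax": -0.005, "ay": 0.004, "az": 0, "hand": 1},
    {"dx": 0.28, "dy": 0.26, "dz": 3.5, "ax": -0.005, "ay": 0.004, "az": 0, "hand": 1},
    {"dx": 0.28, "dy": 0.26, "dz": 4.2, "ax": -0.005, "ay": 0.004, "az": 0, "hand": 1},
    {"dx": 0.28, "dy": 0.26, "dz": 4.2, "ax": -0.005, "ay": 0.004, "az": 0, "hand": 1},
    {"dx": 0.28, "dy": 0.26, "dz": 4.2, "ax": -0.005, "ay": 0.004, "az": 0, "hand": 1},
    {"dx": 0.28, "dy": 0.26, "dz": 4.2, "ax": -0.005, "ay": 0.004, "az": 0, "hand": 1},
  ],
)

```text
clock: 14.2
eef_pos: [595.9, 45.7, 146.0]
tool_rot: [2.613, -0.004, 1.342]
force: [-0.2, -0.5, -4.6]
width: 12.9
gripper_force: 59.0
```

```bash
python3 -c "
from h import *
inbed();tobed(0,0,57)
T=snap('top','5'); S=snap('scene','5')
a=cv2.imread('pics/top_5.png');b=cv2.imread('pics/scene_5.png')
i=np.zeros((480,800,3),np.uint8)
i[:,:400]=cv2.resize(a[125:221,260:340],(400,480),interpolation=3)
i[:,400:]=cv2.resize(b[215:315,265:405][:, :],(400,286),interpolation=3)[:,:].repeat(1,0) if False else cv2.copyMakeBorder(cv2.resize(b[215:315,265:405],(400,286),interpolation=3),0,194,0,0,0)
i=np.zeros((600,800,3),np.uint8)
i[:240,:390]=cv2.resize(a[135:215,240:370],(390,240),interpolation=3)
i[250:600,:490]=cv2.resize(b[225:325,265:405],(490,350),interpolation=3)
cv2.imwrite('pics/crop7.png',i)
o,B=bed(); s=read_state(); q=B.T@(s['eef_pos']-o)-[0,0,13.75]
for y in(100,-100):
  for x in (14,-14):
    X=o+B@(q+[x,y,10]); print('bar top corner T',((proj(T,X)-[240,135]+.5)*3-.5).round(1),'S',((proj(S,X)-[265,225]+.5)*3.5-.5+[0,250]).round(1))
for y in(80,-80):
  for x,n in((19.5,'up'),(-19.5,'lo')):
    X=o+B@[x,y,42]; print('horn inner top',n,y,'T',((proj(T,X)-[240,135]+.5)*3-.5).round(1),'S',((proj(S,X)-[265,225]+.5)*3.5-.5+[0,250]).round(1))
"
```

```text
14.2 bed xyz [ 2.92  3.82 68.78] err [-0.0053  0.0053 -0.0001] F [-2.4 -0.5 -3.9] 12.924465824319984 58.96061897277832
d cm [-0.39 -0.3   1.17] a [ 0.005 -0.005  0.   ]
bar top corner T [27.5 89.9] S [458.9 375.3]
bar top corner T [ 21.5 127.8] S [462.6 362.4]
bar top corner T [313.  156.3] S [ 81.2 295.9]
bar top corner T [304.3 193.8] S [ 96.9 286.2]
horn inner top up 80 T [68.9 84.6] S [403.  409.9]
horn inner top lo 80 T [ 60.1 136.6] S [410.6 390.8]
horn inner top up -80 T [293.7 136.9] S [103. 345.]
horn inner top lo -80 T [282.1 188.3] S [123.6 329.5]
```

View pics/crop7.png

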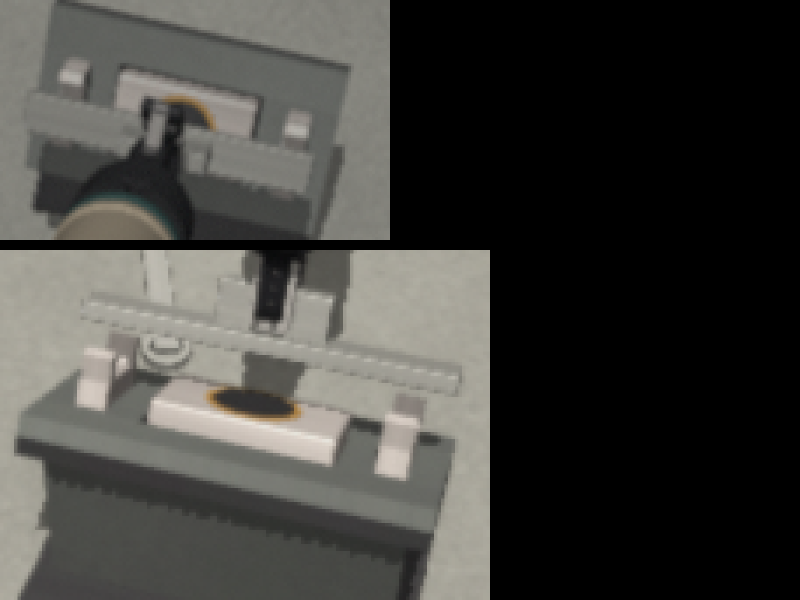

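The held bar's ends at scene crop (462,370) and (82,297) match prediction, and the horns are where they should be. I'll centre and lower it.

Request:
send_rows(
  series=[
    {"dx": -0.38, "dy": -0.3, "dz": 0, "ax": 0.005, "ay": -0.005, "az": 0, "hand": 1},
    {"dx": -0.38, "dy": -0.3, "dz": 0.3, "ax": 0.005, "ay": -0.005, "az": 0, "hand": 1},
    {"dx": -0.38, "dy": -0.3, "dz": 0.6, "ax": 0.005, "ay": -0.005, "az": 0, "hand": 1},
    {"dx": -0.38, "dy": -0.3, "dz": 0.9, "ax": 0.005, "ay": -0.005, "az": 0, "hand": 1},
    {"dx": -0.38, "dy": -0.3, "dz": 0.9, "ax": 0.005, "ay": -0.005, "az": 0, "hand": 1},
    {"dx": -0.38, "dy": -0.3, "dz": 0.9, "ax": 0.005, "ay": -0.005, "az": 0, "hand": 1},
  ],
)

```text
clock: 14.9
eef_pos: [597.2, 41.2, 136.2]
tool_rot: [2.618, 0.0, 1.339]
force: [-0.1, -0.3, -3.6]
width: 13.0
gripper_force: 59.1
```

```bash
python3 -c "
from h import *
inbed();tobed(0,0,46)"
```

```text
14.9 bed xyz [ 3.000e-02 -3.000e-01  5.907e+01] err [-0.0001 -0.0001  0.0002] F [-1.8 -0.3 -3.1] 13.019778089994343 59.06373739242554
d cm [ 0.03 -0.    1.31] a [ 0.  0. -0.]
```

Request:
send_rows(
  series=[
    {"dx": 0.03, "dy": 0, "dz": 0.3, "ax": 0, "ay": 0, "az": 0, "hand": 1},
    {"dx": 0.03, "dy": 0, "dz": 0.6, "ax": 0, "ay": 0, "az": 0, "hand": 1},
    {"dx": 0.03, "dy": 0, "dz": 0.9, "ax": 0, "ay": 0, "az": 0, "hand": 1},
    {"dx": 0.03, "dy": 0, "dz": 1.2, "ax": 0, "ay": 0, "az": 0, "hand": 1},
    {"dx": 0.03, "dy": 0, "dz": 1.4, "ax": 0, "ay": 0, "az": 0, "hand": 1},
    {"dx": 0.03, "dy": 0, "dz": 1.4, "ax": 0, "ay": 0, "az": 0, "hand": 1},
  ],
)

```text
clock: 15.5
eef_pos: [604.1, 39.8, 123.9]
tool_rot: [2.618, 0.0, 1.339]
force: [0.2, 0.5, -3.9]
width: 12.7
gripper_force: 59.1
```

```bash
python3 -c "
from h import *
inbed()"
```

```text
15.5 bed xyz [-3.000e-02 -6.000e-02  4.495e+01] err [ 0.     -0.0002  0.0001] F [-1.9  0.5 -3.4] 12.685119631943852 59.063610434532166
```

Request:
send_rows(
  series=[
    {"dx": 0, "dy": 0, "dz": 0.15, "ax": 0, "ay": 0, "az": 0, "hand": 1},
    {"dx": 0, "dy": 0, "dz": 0.3, "ax": 0, "ay": 0, "az": 0, "hand": 1},
    {"dx": 0, "dy": 0, "dz": 0.42, "ax": 0, "ay": 0, "az": 0, "hand": 1},
    {"dx": 0, "dy": 0, "dz": 0.42, "ax": 0, "ay": 0, "az": 0, "hand": 1},
  ],
)

```text
clock: 15.9
eef_pos: [606.2, 39.4, 120.6]
tool_rot: [2.618, 0.0, 1.339]
force: [0.5, 0.3, -4.0]
width: 12.9
gripper_force: 59.1
```

```bash
python3 -c "
from h import *
inbed()"
```

```text
15.9 bed xyz [1.600e-01 3.000e-02 4.096e+01] err [-0.0004 -0.0001  0.0001] F [-1.7  0.4 -3.7] 12.900040798730421 59.063478112220764
```

Request:
send_rows(
  series=[
    {"dx": 0, "dy": 0, "dz": 0.06, "ax": 0, "ay": 0, "az": 0, "hand": 1},
    {"dx": 0, "dy": 0, "dz": 0.1, "ax": 0, "ay": 0, "az": 0, "hand": 1},
    {"dx": 0, "dy": 0, "dz": 0.1, "ax": 0, "ay": 0, "az": 0, "hand": 1},
  ],
)

```text
clock: 16.2
eef_pos: [606.7, 39.4, 119.8]
tool_rot: [2.618, -0.0, 1.339]
force: [0.2, 0.2, -3.1]
width: 13.0
gripper_force: 59.1
```

```bash
python3 -c "
from h import *
inbed()"
```

```text
16.2 bed xyz [ 0.18  0.09 40.08] err [-0.0005 -0.      0.0001] F [-1.4  0.3 -2.8] 13.019203457565215 59.06368017196655
```

Request:
send_rows(
  series=[
    {"dx": 0, "dy": 0, "dz": 0.06, "ax": 0, "ay": 0, "az": 0, "hand": 1},
    {"dx": 0, "dy": 0, "dz": 0.06, "ax": 0, "ay": 0, "az": 0, "hand": 1},
    {"dx": 0, "dy": 0, "dz": 0.06, "ax": 0, "ay": 0, "az": 0, "hand": 0},
    {"dx": 0, "dy": 0, "dz": 0.06, "ax": 0, "ay": 0, "az": 0, "hand": 0},
    {"dx": 0, "dy": 0, "dz": 0.06, "ax": 0, "ay": 0, "az": 0, "hand": 0},
    {"dx": 0, "dy": 0, "dz": 0.06, "ax": 0, "ay": 0, "az": 0, "hand": 0},
    {"dx": 0, "dy": 0, "dz": 0.06, "ax": 0, "ay": 0, "az": 0, "hand": 0},
    {"dx": 0, "dy": 0, "dz": -0.5, "ax": 0, "ay": 0, "az": 0, "hand": 0},
    {"dx": 0, "dy": 0, "dz": -3, "ax": 0, "ay": 0, "az": 0, "hand": 0},
    {"dx": 0, "dy": 0, "dz": -7, "ax": 0, "ay": 0, "az": 0, "hand": 0},
  ],
)

```text
clock: 17.2
eef_pos: [571.7, 46.8, 179.5]
tool_rot: [2.62, 0.001, 1.338]
force: [-0.6, -0.2, 0.5]
width: 85.5
gripper_force: 0.0
```

Request:
send_rows(
  series=[
    {"dx": 0, "dy": 0, "dz": -4, "ax": 0, "ay": 0, "az": 0, "hand": 0},
    {"dx": 0, "dy": 0, "dz": -7, "ax": 0, "ay": 0, "az": 0, "hand": 0},
    {"dx": 0, "dy": 0, "dz": -10, "ax": 0, "ay": 0, "az": 0, "hand": 0},
    {"dx": 0, "dy": 0, "dz": -10, "ax": 0, "ay": 0, "az": 0, "hand": 0},
    {"dx": 0, "dy": 0, "dz": -10, "ax": 0, "ay": 0, "az": 0, "hand": 0},
    {"dx": 0, "dy": 0, "dz": -10, "ax": 0, "ay": 0, "az": 0, "hand": 0},
  ],
)

```text
clock: 17.8
eef_pos: [523.9, 58.6, 267.1]
tool_rot: [2.617, -0.0, 1.339]
force: [0.4, -0.4, -0.2]
width: 85.2
gripper_force: 0.0
```

```bash
python3 -c "
from h import *
inbed()
T=snap('top','6'); S=snap('scene','6')
a=cv2.imread('pics/top_6.png');b=cv2.imread('pics/scene_6.png')
i=np.zeros((600,800,3),np.uint8)
i[:240,:390]=cv2.resize(a[135:215,240:370],(390,240),interpolation=3)
i[250:600,:490]=cv2.resize(b[225:325,265:405],(490,350),interpolation=3)
cv2.imwrite('pics/crop8.png',i)
o,B=bed()
for y in(100,-100):
  for x in (14,-14):
    X=o+B@[x,y,36.5]; print('bar top corner T',((proj(T,X)-[240,135]+.5)*3-.5).round(1),'S',((proj(S,X)-[265,225]+.5)*3.5-.5+[0,250]).round(1))
"
```

```text
17.8 bed xyz [ 2.4000e-01 -2.0000e-01  2.1015e+02] err [-0.001  -0.0001  0.0004] F [ 0.3 -0.3 -0.4] 85.2483251146184 0.0
bar top corner T [41.3 83.2] S [441.1 425.8]
bar top corner T [ 35.3 120.4] S [445.3 411.4]
bar top corner T [320.8 148.2] S [ 69.1 344.9]
bar top corner T [312.3 184.9] S [ 84.9 333.8]
```

View pics/crop8.png

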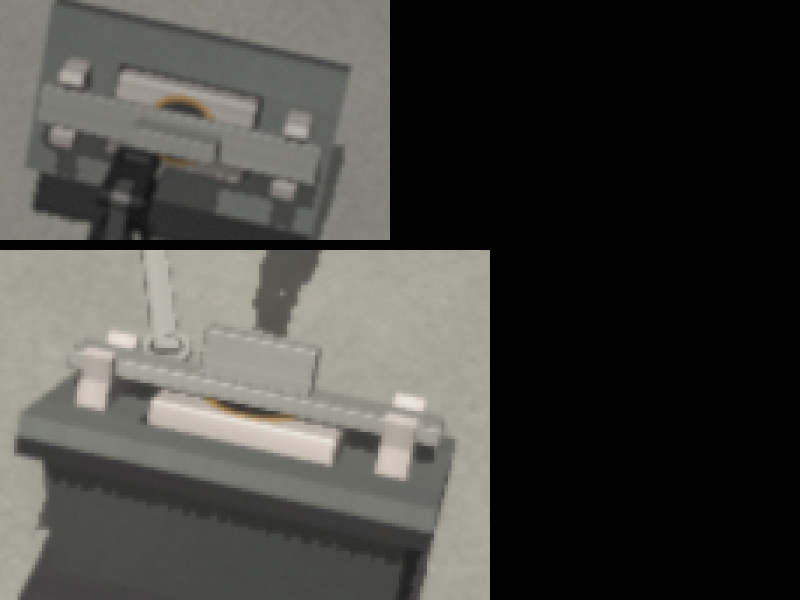

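The bar lies between the horns of both saddles. Its ends at scene crop (441,427) and (69,350) are where predicted, and the plate is still flat in the recess. Handing in.

```bash
python3 -c "
from h import *
print(finish_job())"
```

```text
the job is handed in; nothing more can be done
None
```

The mould plate is home in the recess, the bar lies in both saddles sticking out evenly, both are released, and the job was handed in at about 18 s; no verdict was returned, but the last camera check matched the expected positions.

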